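# Shim the rocking bench scale

## Robot

A 7-joint arm with a two-finger parallel gripper is mounted at the origin on a cart in front of the work surface, level with it; the furniture and walls round the work are solid. World frame = base frame: x ahead of the robot, y to its left, z up, the work surface at z = 0. Lengths are in m, angles in rad, forces in N, time in s.
With the tool pointing down it reaches from about 0.4 to 0.85 m from the base axis. Payload 4.5 kg.
Tool frame: the origin (TCP) lies at the very end of the fingers, on their centre line; the grasp point (between the pads) lies ctrl.grip_point_offset behind it (ctrl.grip_point_offset is the distance from the TCP to the grasp point, in m); z points along the fingers, y is the line along which they close (so a half turn about z gives the same grasp; the last joint's range is limited). The gripper opens to 85 mm and grips with 20 to 120 N. Pads are 22 mm wide; open, the fingers measure 114 mm over their backs; the gripper's body (76 mm by 85 mm) begins 54 mm behind the grasp point. The pads swing forward as they close: fully open they stand 13 mm farther back than shut.
Start: joints at [-1.285, 0.689, -0.195, 1.565, 0.157, 0.902, -0.215], TCP at [0.156, 0.605, 0.231] pointing down, gripper open.
Joint ranges: [-3.01, 3.01], [-0.46, 2.08], [-1.47, 1.51], [0.13, 2.56], [-1, 4.14], [0.04, 2.09], [-2.66, 2.66]. Speed limits (rad/s): [2.57, 2.57, 3.14, 3.14, 3.14, 3.14, 3.14].

## Interface

Orientations are given as a unit quaternion [x, y, z, w].
In Python, from plant import ctrl gives the robot as it stands.
- The arm moves only by the tool carry_out, never from a script. Its argument "commands" is one flat list of numbers, 5 for each row, row after row: the closure, from 0 (fully open) to 1 (shut), then the shift along the tool's x, y, z in mm, then the turn about the tool's z in degrees. A call has exactly 10 rows; each row is the pose to reach, as a shift and turn from the pose commanded when the call began, along the tool's axes at that moment; what a row does not reach only later rows make up. A row lasts 1/10 s, in which the tool goes at most 50 mm and 8.59 degrees, less where a joint would pass 70% of its speed; a pose out of reach is approached as far as the arm can. A call with a gripper value outside its range is refused whole. The fingers move at their own pace and stop on an object; "newtons" is the grip in N (left out, the last holds). Time passes only in rows, so rows that repeat a pose let the fingers close, or fill a call up. It gives the time, the measured TCP pose, the force, the opening and the grip force at its end, in the units of the state.
- ctrl.get_state(): the state, without advancing time (a new reading comes with each control period).
- ctrl.grab_frame(name): name is "scene" or "top"; returns the picture (420x560x3 uint8, blue, green, red); there is no depth.
- ctrl.camera_model(name): a dict with "intrinsics" (3x3 intrinsics, pixels), "k1" (the pictures are not rectified: a ray, as slopes to the right and down, at radius r is drawn at 1 + k1 r^2 times it, then the intrinsics apply), "cam_to_world" (4x4, takes a point from camera to world coordinates). Camera axes: x right, y down, z forward; pixel columns grow to the right and rows downward; lengths in m; the calibration is good to about 2 mm. A picture is of the moment at which its call begins. camera_model takes no time and is no camera call.
- ctrl.sign_off(): hands the job in; it is judged then, once.
The state is a dict: "clock": time; "qpos": joint angles; "dq": joint speeds; "joint_efforts": joint torques, N m; "position": TCP position; "tool_rot": TCP orientation; "contact_force": force on the tool from outside, world axes, zero at the start; "ft_torque": the same for the moment, N m; "width": finger opening in m; "grasp_force": force on a finger pad.
Only numpy, scipy, OpenCV 4.12 (cv2) and the standard library are available. Lean on these libraries where they do the work, as an engineer would, in place of code of your own. Each camera call takes 0.05 s, during which the arm holds its last target. There are 200 camera calls.

## Task

The white bench scale rocks because its foot at the front right corner (seen from the robot) is too short. With the fingertips only, without pinching or lifting anything, push the thinner of the two metal shims, thin edge first, under that foot until the foot stands on the shim's flat top and the scale is level and no longer rocks. Do not push or lift the scale itself, and leave the thicker shim and the other things where they are.

Things in the scene. Friction and masses are not known exactly. Their poses are not given: they have to be found in the camera images.
- short_foot (a point): Lowest point of the scale's short foot, a black rubber dome of 10 mm radius at the scale's front right corner, its centre 25 mm inside the housing's front and right sides. At the start it rests on the worktop; it must rise 9 mm. About 2 N rest on it: pushing the thin shim under it takes 3 to 8 N. x to the scale's back, y to its left.
- scale_level (a point): Loose 2.2 kg bench scale: white box 180x180 mm, 74 mm tall with its steel pan. Origin: middle of the scale at the soles of its good feet; x from display front to back, y to its left, z vertical when level (leans 0.1 rad toward the short foot at the start). Domed feet at x, y = +-65 mm; the short one at -65, -65. Housing underside 26 mm up when level, at the short foot's corner about 10 mm lower at the start.
- shim_thin: The shim to use: loose dark steel wedge, 0.16 kg, 101 x 50 mm, lying flat. Origin: centre of its underside; x along it to the thin edge, y across, z up. Thin edge (1 mm) at x = +50.5 mm; ramp up to x = +10.5; flat top 9 mm high from there to x = -34.5; then to x = -50.5 a raised butt block over the full width. Pushed sideways at about x = -7 mm it slides without turning.
- shim_thin_butt (a point): Centre of the rear (pushing) face of the thin shim's butt block: 50 mm wide, 30 mm high, upright, 50.5 mm behind the shim's origin, 15 mm up; axes as the shim's. Pushed all the way in, the block's front face (16 mm ahead of this point) meets the scale's housing with the foot about 25 mm ahead of that face, on the flat top.
- shim_thick: The shim to leave alone: as the thin one in length, width, material, origin, axes and butt block, but its flat top is 20 mm high. The two shims lie side by side before the scale, thin edges toward it, each about 70 to 105 mm to one side of the short foot's line; which lies left and which right changes.
- motor_1: Bystander: small white gear motor with a round grey can, 44 x 58 x 24 mm, loose; origin at the centre of its underside. A fixed test fixture, 0.25 m tall, stands between it and the wall.
- tape_black: Bystander: roll of black tape, 58 mm across, 19 mm tall, loose; origin at the centre of its underside.
- solder_reel: Bystander: blue reel of solder, 53 mm across, 32 mm tall, standing on its flange, loose; origin at the centre of its underside.
Mind the look-alikes: they are no part of the job. What is shaped like the shim_thin but turquoise is not meant.

How it is judged:
At the end, for the whole second after the job is handed in: Scale level within 0.02 rad and at rest; its short foot bears on the thin shim (over 0.3 N), centre 15 mm ahead of to 35 mm behind the shim's middle and at most 23 mm off its middle line; the shim lies flat; the foot has moved at most 30 mm in all (angle between scale_level's own z axis and vertical below 0.02 rad and contact force between shim_thin and scale above 0.3 N and x of short_foot in the frame of shim_thin between -0.035 and 0.015 m and y of short_foot in the frame of shim_thin between -0.023 and 0.023 m and angle between shim_thin's own z axis and vertical below 0.04 rad and height (world z) of shim_thin below 0.003 m and distance of short_foot from where it was at the start of the episode below 0.03 m and linear speed of each of scale, shim_thin below 0.01 m/s); the robot touches nothing.
It fails at once if the thin shim is lifted or tipped up (height (world z) of shim_thin above 0.008 m or angle between shim_thin's own z axis and vertical above 0.25 rad).
It fails at once if the scale is lifted or tipped over (height (world z) of scale_level above 0.012 m or angle between scale_level's own z axis and vertical above 0.2 rad).
It fails at once if the robot pushes the scale itself with more than 4 N (contact force between any of the arm, the fingers and scale above 4 N).
It fails at once if the thick shim is moved more than 20 mm (distance of shim_thick from where it was at the start of the episode above 0.02 m).
It fails at once if a bystander is moved more than 20 mm (distance of any of motor_1, tape_black, solder_reel from where it was at the start of the episode above 0.02 m).
It also fails if it takes over 61 s, if anything falls off the work surface, if the arm or the gripper's body presses on something with over 40 N, if the wrist force passes 120 N, or if a joint passes its speed limit or range.

## Working session

There is one attempt and no reset: what is moved stays moved. The work goes in short steps, Python scripts to look and compute and a tool call to move; the robot and the scene stay as the last step left them, time stands still between calls to the robot, and variables do not carry over. Pictures are saved under pics/ and viewed, at most 10 in all, crops included, and the job is handed in when it is done.

Besides the shell and the picture viewer there is one more tool, called as name(argument=value, ...) on one line, values as JSON. carry_out: Moves the arm, as the interface text tells. Its arguments: {"type":"object","properties":{"commands":{"type":"array"},"newtons":{"type":"number"}},"required":["commands"]}

```bash
ls; mkdir -p pics; cat > h.py <<'E'
import numpy as np,cv2
from plant import ctrl
def w2p(n,P):
    m=ctrl.camera_model(n);T=np.linalg.inv(np.array(m["cam_to_world"]));K=np.array(m["intrinsics"])
    P=np.atleast_2d(P);c=P@T[:3,:3].T+T[:3,3];s=c[:,:2]/c[:,2:];s=s*(1+m["k1"]*(s**2).sum(1,keepdims=True))
    return s@K[:2,:2].T+K[:2,2]
def p2w(n,uv,z=0.):
    m=ctrl.camera_model(n);T=np.array(m["cam_to_world"]);K=np.array(m["intrinsics"])
    uv=np.atleast_2d(np.array(uv,float));d=(uv-K[:2,2])@np.linalg.inv(K[:2,:2]).T;s=d.copy()
    for _ in range(20): s=d/(1+m["k1"]*(s**2).sum(1,keepdims=True))
    r=np.c_[s,np.ones(len(s))]@T[:3,:3].T;z=np.broadcast_to(z,len(s))
    return T[:3,3]+r*((z-T[2,3])/r[:,2])[:,None]
E
python3 - <<'E'
from h import *
for n in("scene","top"):
    cv2.imwrite(f"pics/{n}0.png",ctrl.grab_frame(n)); print(n,np.round(ctrl.camera_model(n)["cam_to_world"],3).tolist())
s=ctrl.get_state();print(s,ctrl.grip_point_offset)
E
```

```text
pics
scene [[0.887, -0.298, 0.354, 0.084], [-0.463, -0.578, 0.672, -0.599], [0.005, -0.76, -0.65, 0.819], [0.0, 0.0, 0.0, 1.0]]
top [[-0.022, -0.998, 0.066, 0.425], [-1.0, 0.02, -0.024, 0.228], [0.022, -0.066, -0.998, 1.254], [0.0, 0.0, 0.0, 1.0]]
{'clock': 0.1, 'qpos': array([-1.28520187,  0.68988421, -0.19448372,  1.56624376,  0.1573228 ,
        0.90252888, -0.21506599]), 'dq': array([ 0.00036113, -0.00121127, -0.00226907, -0.00462616, -0.00026018,
        0.00081297, -0.00159327]), 'joint_efforts': array([-3.53346266e-03, -5.40613997e+01, -1.27121039e+00, -1.58988547e+01,
        9.42880812e-03,  4.40658914e-03, -1.15297664e-05]), 'position': array([0.15563768, 0.60470214, 0.23057227]), 'tool_rot': array([ 1.25516819e-01,  9.92091139e-01, -8.36615509e-04, -2.08025587e-05]), 'contact_force': array([0.808039  , 0.16316469, 0.04582141]), 'ft_torque': array([0.0031007 , 0.06825591, 0.07930881]), 'grasp_force': 0.0, 'width': 0.08524750218695547} 0.0187
```

View pics/scene0.png

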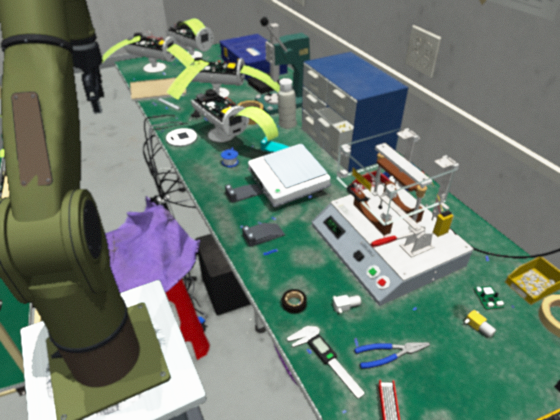

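View pics/top0.png

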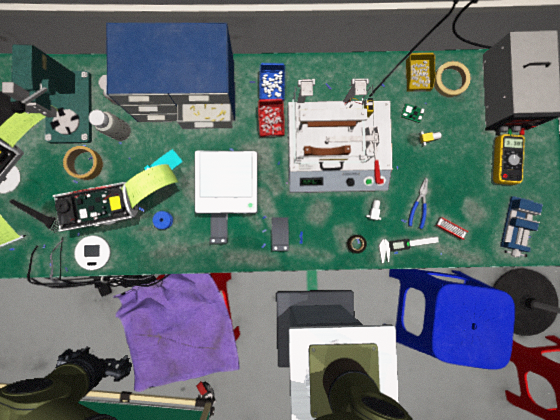

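The scene view shows the scale at about (290,175) with two dark shims at (243,192) and (263,234). In the top view the scale is at (226,182) and the shims are at (219,230) and (280,234). The turquoise wedge at (165,160) top is the look-alike. I'll enlarge to tell thin from thick.

```bash
python3 - <<'E'
from h import *
a=cv2.imread("pics/scene0.png")[140:260,210:340];b=cv2.imread("pics/top0.png")[140:260,185:305]
f=lambda i:cv2.resize(i,(400,int(400*i.shape[0]/i.shape[1])),interpolation=cv2.INTER_CUBIC)
a,b=f(a),f(b);h=min(len(a),len(b));cv2.imwrite("pics/crop0.png",np.hstack([a[:h],b[:h]]))
print(p2w("top",[[219,230],[280,234],[256,212]]))
E
```

```text
[[0.44782041 0.36390796 0.        ]
 [0.43165767 0.17868508 0.        ]
 [0.50033443 0.25054891 0.        ]]
```

View pics/crop0.png

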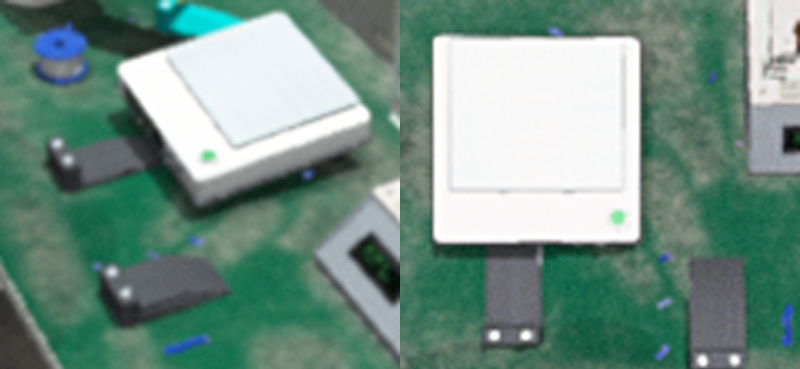

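```bash
cat > fit.py <<'E'
from h import *
from scipy.optimize import minimize
from scipy.spatial.transform import Rotation as R
def seg(e,n=25): 
    t=np.linspace(0,1,n)[:,None]; return np.vstack([a*(1-t)+b*t for a,b in e])
def shim(h,vis=None):
    e=[]
    A,B,C,D=.0505,.0105,-.0345,-.0505
    for s in(-.025,.025):
        p=lambda x,z:np.array([x,s,z])
        e+=[(p(A,.001),p(B,h)),(p(B,h),p(C,h)),(p(C,.03),p(D,.03))]
        e+=[(p(C,h),p(C,.03))]
    q=lambda x,z:(np.array([x,-.025,z]),np.array([x,.025,z]))
    e+=[q(A,.001),q(C,.03),q(D,.03)]
    r=lambda s,x,z:np.array([x,s,z])
    e+=[(r(-.025,D,0),r(-.025,A,0)),(r(-.025,D,0),r(-.025,D,.03)),(r(.025,D,0),r(.025,D,.03)),(r(-.025,D,0),r(.025,D,0))]
    return seg(e)
def scale(zh,tilt=.1):
    c=np.array([[-.09,-.09,zh],[-.09,.09,zh],[.09,.09,zh],[.09,-.09,zh]])
    P=seg([(c[i],c[(i+1)%4]) for i in range(4)],60)
    return tiltP(P,tilt)
def tiltP(P,tilt=.1):
    # corner (-,-) goes down: axis along (1,-1) diagonal
    r=R.from_rotvec(tilt*np.array([1,-1,0])/2**.5)
    if r.apply([-1,-1,0])[2]>0: r=r.inv()
    return r.apply(P)
def pose(P,x,y,a): return R.from_euler('z',a).apply(P)+[x,y,0]
def dts(tag,ns=("scene","top")):
    d={}
    for n in ns:
        i=cv2.resize(cv2.imread(f"pics/{n}{tag}.png"),None,fx=2,fy=2,interpolation=cv2.INTER_CUBIC)
        d[n]=np.minimum(cv2.distanceTransform(255-cv2.Canny(i,60,140),cv2.DIST_L2,5)/2,5)
    return d
def cost(P,d):
    t=0
    for n,D in d.items():
        u=w2p(n,P)*2+.5; t+=cv2.remap(D.astype(np.float32),u[:,0].astype(np.float32),u[:,1].astype(np.float32),1,borderValue=5).mean()
    return t
def fit(f,x0,d):
    b=None
    for dx in(-.008,0,.008):
        for dy in(-.008,0,.008):
            for da in (-.08,0,.08):
                x=np.array(x0,float);x[0]+=dx;x[1]+=dy;x[2]+=da
                s=np.array([x]+[x+v for v in np.diag([.005,.005,.04]+[.004]*(len(x)-3))])
                r=minimize(lambda p:cost(f(p),d),x,method="Nelder-Mead",options=dict(initial_simplex=s,maxiter=150))
                if b is None or r.fun<b.fun:b=r
    return b
def over(tag,Ps,out,boxes=((150,260,200,340),(140,260,180,305))):
    o=[]
    for n,(a,b,c,e) in zip(("scene","top"),boxes):
        i=cv2.resize(cv2.imread(f"pics/{n}{tag}.png")[a:b,c:e],None,fx=3,fy=3,interpolation=cv2.INTER_CUBIC)
        for P,col in Ps:
            for u in (w2p(n,P)-[c,a]+.5)*3: cv2.circle(i,tuple(int(v) for v in u),0,col,-1)
        o.append(i)
    h=min(map(len,o));cv2.imwrite(out,np.hstack([q[:h] for q in o]))
E
python3 - <<'E'
from fit import *
d=dts(0);Ps=[]
for nm,x0 in(("L",[.453,.36,0]),("R",[.435,.18,0])):
    for h in(.009,.02):
        r=fit(lambda p:pose(shim(h),*p),x0,d);print(nm,h,r.x.round(4),round(r.fun,3))
        if (nm,h) in(("L",.009),("R",.02)):Ps.append((pose(shim(h),*r.x),(0,255,255)))
f=lambda p:pose(scale(p[3]),*p[:3])
r=fit(f,[.58,.345,0,.066],d);print("S",r.x.round(4),r.fun);Ps.append((f(r.x),(0,0,255)))
print("foot",pose(tiltP(np.array([[-.065,-.065,0],[-.065,.065,0],[-.09,-.09,.026]])),*r.x[:3]).round(4))
over(0,Ps,"pics/ov0.png")
E
```

```text
Traceback (most recent call last):
  File "fit.py", line 46, in fit
    r=minimize(lambda p:cost(f(p),d),x,method="Nelder-Mead",options=dict(initial_simplex=s,maxiter=150))
  File "fit.py", line 46, in <lambda>
    r=minimize(lambda p:cost(f(p),d),x,method="Nelder-Mead",options=dict(initial_simplex=s,maxiter=150))
                        ~~~~^^^^^^^^
  File "fit.py", line 37, in cost
    u=w2p(n,P)*2+.5; t+=cv2.remap(D.astype(np.float32),u[:,0].astype(np.float32),u[:,1].astype(np.float32),1,borderValue=5).mean()
      ~~~^^^^^
  File "h.py", line 4, in w2p
    m=ctrl.camera_model(n);T=np.linalg.inv(np.array(m["cam_to_world"]));K=np.array(m["intrinsics"])
ValueError: time passes only in moves, steps and waits
```

Too many calls to camera_model; cache it.

```bash
sed -i 's/m=ctrl.camera_model(n)/m=CM(n)/; s/^def w2p/import functools\nCM=functools.lru_cache(ctrl.camera_model)\ndef w2p/' h.py
cat > run0.py <<'E'
from fit import *
d=dts(0);Ps=[]
for nm,x0 in(("L",[.453,.36,0]),("R",[.435,.18,0])):
    for h in(.009,.02):
        r=fit(lambda p:pose(shim(h),*p),x0,d);print(nm,h,r.x.round(4),round(r.fun,3))
        if (nm,h) in(("L",.009),("R",.02)):Ps.append((pose(shim(h),*r.x),(0,255,255)))
f=lambda p:pose(scale(p[3]),*p[:3])
r=fit(f,[.58,.345,0,.066],d);print("S",r.x.round(4),r.fun);Ps.append((f(r.x),(0,0,255)))
print("foot",pose(tiltP(np.array([[-.065,-.065,0],[-.065,.065,0],[-.09,-.09,.026]])),*r.x[:3]).round(4))
over(0,Ps,"pics/ov0.png")
E
python3 run0.py
```

```text
L 0.009 [ 0.4556  0.3639 -0.0514] 1.841
L 0.02 [ 0.4554  0.3635 -0.0588] 2.117
R 0.009 [ 0.4295  0.1817 -0.0788] 2.082
R 0.02 [ 0.4291  0.1793 -0.0225] 1.944
S [ 0.592   0.3396 -0.015   0.0602] 0.5686138868331909
foot [[ 0.5264  0.2759 -0.0092]
 [ 0.528   0.4055 -0.    ]
 [ 0.4993  0.2495  0.0132]]
```

View pics/ov0.png

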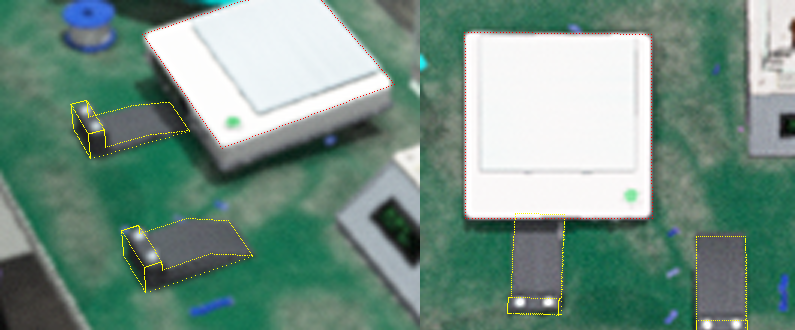

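The overlay at pixels (130,130) and (185,255) fits. The left shim (top view (219,230)) has the tall butt step and low flat top, so it is the thin one. The right one (280,234) is thick and the turquoise one is the decoy. Thin shim pose is about (0.456, 0.364, yaw −0.055) and the short foot is at about (0.526, 0.276).

Plan: shut the fingers, slide the shim about 88 mm to −y, then push it forward from behind.

```bash
cat > go.py <<'E'
import sys
from h import *
from scipy.spatial.transform import Rotation as R
s=ctrl.get_state();r=R.from_quat(s["tool_rot"]);M=r.as_matrix();yaw=np.arctan2(-M[0,1],M[1,1])
print("t",s["clock"],"pos",s["position"].round(4),"yaw",round(yaw,4),"F",s["contact_force"].round(2),"w",round(s["width"],4))
for a in sys.argv[1:]:
    v=[float(q) for q in a.split(",")]
    print(a,"->",(M.T@(np.array(v[:3])-s["position"])*1000).round(1),"turn",round(-np.degrees(v[3]-yaw),2))
E
python3 go.py .449,.43,.12,-.045 .449,.43,.004,-.045
```

```text
t 0.1 pos [0.1556 0.6047 0.2306] yaw -0.2517 F [0.81 0.16 0.05] w 0.0852
.449,.43,.12,-.045 -> [-327.6  -96.   110.8] turn -11.84
.449,.43,.004,-.045 -> [-327.6  -95.8  226.8] turn -11.84
```

carry_out(commands=[1,-45,-13,5,-2,1,-90,-26,10,-4,1,-135,-39,15,-6,1,-180,-53,20,-8,1,-225,-66,30,-10,1,-270,-79,45,-12,1,-310,-91,70,-12,1,-328,-96,100,-12,1,-328,-96,111,-12,1,-328,-96,111,-12], newtons=40)

```text
clock: 1.1
position: [0.4477, 0.43, 0.1184]
tool_rot: [0.021, 1.0, -0.001, -0.002]
contact_force: [-0.6, 1.0, 1.1]
width: 0.0003
grasp_force: 0.0
```

```bash
python3 go.py .449,.43,.02,-.045 .449,.43,.004,-.045
```

```text
t 1.1 pos [0.4477 0.43   0.1184] yaw -0.0422 F [-0.64  1.03  1.15] w 0.0003
.449,.43,.02,-.045 -> [-1.7  0.3 98.4] turn 0.16
.449,.43,.004,-.045 -> [ -1.8   0.4 114.4] turn 0.16
```

carry_out(commands=[1,-1,0,25,0,1,-1,0,50,0,1,-1,0,75,0,1,-1,0,95,0,1,-1,0,105,0,1,-1,0,110,0,1,-1,0,113,0,1,-1,0,114,0,1,-1,0,114,0,1,-1,0,114,0])

```text
clock: 2.1
position: [0.4508, 0.4309, 0.007]
tool_rot: [0.021, 1.0, 0.0, 0.0]
contact_force: [-0.5, -0.7, -0.7]
width: -0.0002
grasp_force: 0.0
```

```bash
python3 - <<'E'
from h import *
cv2.imwrite("pics/scene1.png",ctrl.grab_frame("scene"));cv2.imwrite("pics/top1.png",ctrl.grab_frame("top"))
from fit import over
over(1,[],"pics/ov1.png",((120,260,180,310),(140,270,160,295)))
E
python3 go.py .449,.40,.004,-.045
```

```text
t 2.2 pos [0.4507 0.4308 0.0068] yaw -0.0425 F [-0.21 -0.28  0.09] w 0.0001
.449,.40,.004,-.045 -> [  0.4 -30.8   2.8] turn 0.14
```

View pics/ov1.png

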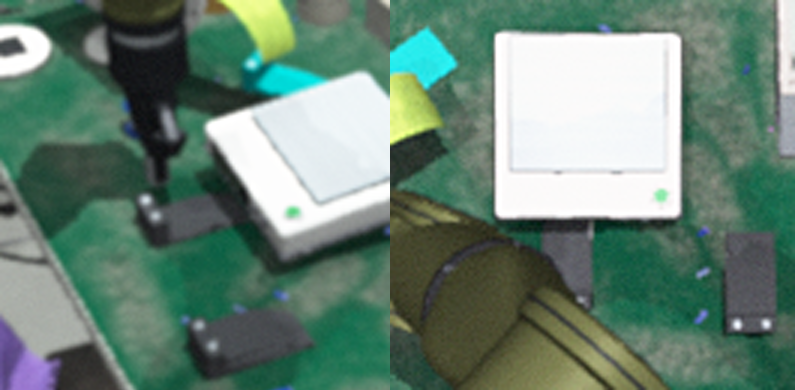

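carry_out(commands=[1,0,-10,3,0,1,0,-20,3,0,1,0,-25,3,0,1,0,-30,3,0,1,0,-35,3,0,1,0,-40,3,0,1,0,-45,3,0,1,0,-50,3,0,1,0,-55,3,0,1,0,-60,3,0])

```text
clock: 3.2
position: [0.4479, 0.3706, 0.0034]
tool_rot: [0.021, 1.0, 0.0, 0.0]
contact_force: [0.1, 1.3, 0.7]
width: -0.0001
grasp_force: 0.6
```

```bash
python3 - <<'E'
from fit import *
cv2.imwrite("pics/scene2.png",ctrl.grab_frame("scene"))
d=dts(2,("scene",));r=fit(lambda p:pose(shim(.009),*p),[.455,.333,-.05],d);print(r.x.round(4),r.fun)
cv2.imwrite("pics/top2.png",ctrl.grab_frame("top"))
over(2,[(pose(shim(.009),*r.x),(0,255,255))],"pics/ov2.png",((120,260,180,310),(140,270,160,295)))
E
python3 go.py
```

```text
[ 0.4721  0.3324 -0.0402] 1.5225120782852173
t 3.3 pos [0.448  0.3694 0.0033] yaw -0.0432 F [-0.37  0.96 -0.8 ] w 0.0002
```

View pics/ov2.png

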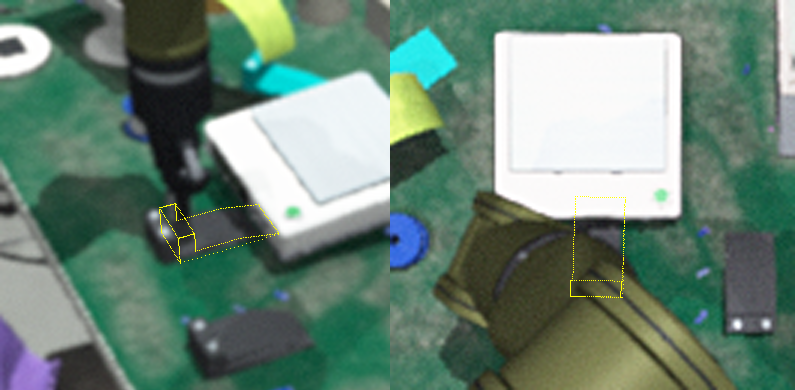

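The fit slipped, but the picture shows the shim (butt at (160,235)) sliding along with the finger. I'll continue sideways.

carry_out(commands=[1,0,-5,0,0,1,0,-10,0,0,1,0,-16,0,0,1,0,-22,0,0,1,0,-28,0,0,1,0,-34,0,0,1,0,-40,0,0,1,0,-45,0,0,1,0,-49,0,0,1,0,-50,0,0])

```text
clock: 4.3
position: [0.4458, 0.3201, 0.0033]
tool_rot: [0.021, 1.0, -0.0, -0.0]
contact_force: [0.0, 0.4, 0.1]
width: -0.0003
grasp_force: 0.4
```

carry_out(commands=[1,0,5,0,0,1,5,15,0,0,1,20,25,0,0,1,40,30,-5,0,1,60,30,-20,0,1,80,30,-40,0,1,90,30,-50,0,1,90,30,-50,0,1,90,30,-50,0,1,90,30,-50,0])

```text
clock: 5.3
position: [0.3582, 0.3543, 0.0527]
tool_rot: [0.022, 1.0, -0.0, 0.0]
contact_force: [0.4, -0.6, -0.3]
width: -0.0001
grasp_force: 0.0
```

```bash
cat > look.py <<'E'
import sys
from fit import *
t=sys.argv[1];x0=[float(v) for v in sys.argv[2].split(",")]
for n in("scene","top"):cv2.imwrite(f"pics/{n}{t}.png",ctrl.grab_frame(n))
d=dts(t,("scene",));r=fit(lambda p:pose(shim(.009),*p),x0,d);print(r.x.round(4),r.fun)
f=lambda p:pose(scale(.0602),*p[:3])
q=fit(f,[.592,.3396,-.015],dts(t));print("S",q.x.round(4),q.fun)
over(t,[(pose(shim(.009),*r.x),(0,255,255)),(f(q.x),(0,0,255))],f"pics/ov{t}.png",((120,260,180,310),(140,270,160,295)))
E
python3 look.py 3 .452,.28,-.05; python3 go.py
```

```text
[ 0.4508  0.2823 -0.1509] 1.197995901107788
S [ 0.592   0.3398 -0.0146] 0.5545095205307007
t 5.4 pos [0.358  0.354  0.0526] yaw -0.0438 F [-0.34  0.31  0.08] w -0.0
```

View pics/ov3.png

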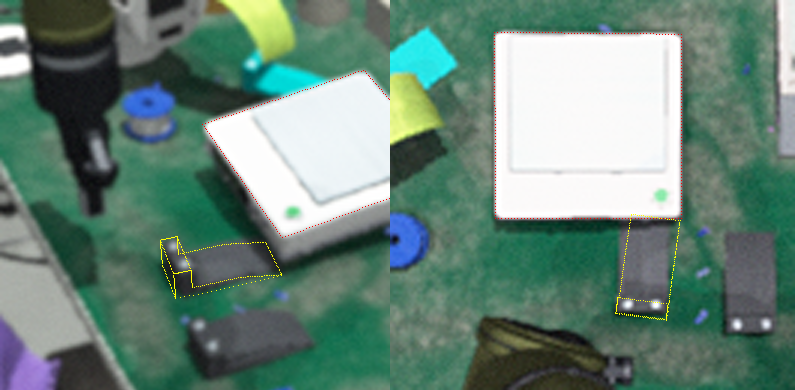

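```bash
python3 - <<'E'
from fit import *
for ns in(("top",),("scene","top")):
    for x0 in([.45,.282,-.1],[.45,.282,-.03]):
        r=fit(lambda p:pose(shim(.009),*p),x0,dts(3,ns));print(r.x.round(4),r.fun)
i=cv2.imread("pics/top3.png")[205:250,225:260]
cv2.imwrite("pics/z3.png",cv2.resize(i,None,fx=12,fy=12,interpolation=cv2.INTER_CUBIC))
E
```

```text
[ 0.4517  0.288  -0.0432] 0.38498201966285706
[ 0.4517  0.288  -0.0434] 0.3847930431365967
[ 0.4517  0.2876 -0.0509] 1.7625333070755005
[ 0.4517  0.2876 -0.052 ] 1.762589931488037
```

View pics/z3.png

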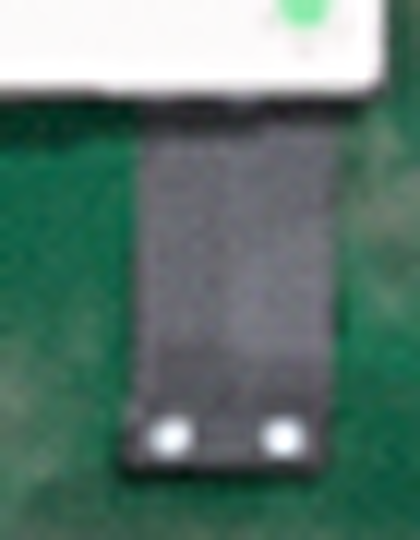

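The zoom shows the shim straight with its bolts at (172,437) and (284,437). Its pose is about (0.4517, 0.288, −0.045), so the foot will run about 9 mm right of the middle line, which is within tolerance. I'll go behind the butt, a bit right of centre.

```bash
python3 go.py .376,.285,.014,-.045
```

```text
t 5.4 pos [0.358  0.354  0.0526] yaw -0.0438 F [-0.34  0.31  0.08] w -0.0
.376,.285,.014,-.045 -> [-21.  -68.2  38.7] turn 0.07
```

carry_out(commands=[1,0,-20,0,0,1,0,-40,0,0,1,-5,-60,0,0,1,-15,-68,10,0,1,-21,-68,25,0,1,-21,-68,37,0,1,-21,-68,39,0,1,-21,-68,39,0,1,-21,-68,39,0,1,-21,-68,39,0])

```text
clock: 6.4
position: [0.3752, 0.2861, 0.0147]
tool_rot: [0.021, 1.0, 0.0, 0.0]
contact_force: [0.4, 0.1, -0.6]
width: -0.0001
grasp_force: 0.0
```

carry_out(commands=[1,-5,0,0,0,1,-10,0,0,0,1,-14,0,0,0,1,-18,0,0,0,1,-22,0,0,0,1,-26,0,0,0,1,-30,0,0,0,1,-34,0,0,0,1,-38,0,0,0,1,-42,0,0,0])

```text
clock: 7.4
position: [0.4143, 0.2836, 0.0143]
tool_rot: [0.02, 1.0, -0.001, -0.002]
contact_force: [-8.0, -0.2, 6.4]
width: 0.0002
grasp_force: 4.0
```

```bash
python3 go.py;python3 - <<'E'
from fit import *
for n in("scene","top"):cv2.imwrite(f"pics/{n}4.png",ctrl.grab_frame(n))
over(4,[],"pics/ov4.png",((120,260,180,310),(140,270,160,295)))
E
```

```text
t 7.4 pos [0.4143 0.2836 0.0143] yaw -0.0402 F [-7.97 -0.15  6.42] w 0.0002
```

View pics/ov4.png

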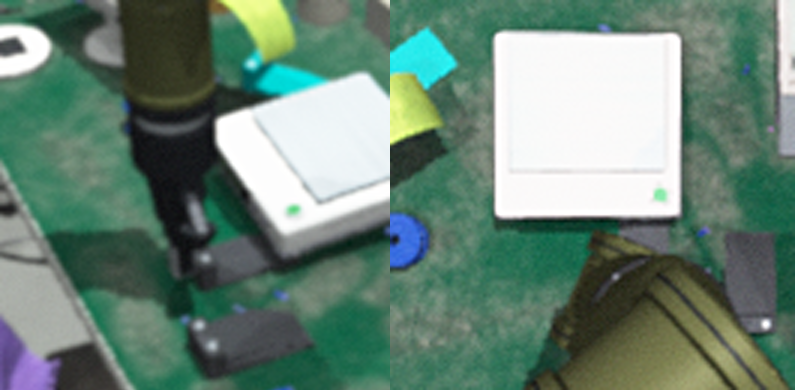

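The picture shows the finger on the butt (190,265), with the shim tip entering under the corner. The force is about 8 N, so I'll keep pushing.

carry_out(commands=[1,-4,0,0,0,1,-7,0,0,0,1,-10,0,0,0,1,-13,0,0,0,1,-16,0,0,0,1,-19,0,0,0,1,-22,0,0,0,1,-25,0,0,0,1,-28,0,0,0,1,-30,0,0,0])

```text
clock: 8.5
position: [0.4455, 0.2824, 0.0142]
tool_rot: [0.021, 1.0, -0.0, -0.001]
contact_force: [-6.4, 0.2, 3.8]
width: -0.0001
grasp_force: 2.9
```

```bash
python3 go.py; cat > lk.py <<'E'
import sys
from fit import *
t,ti=sys.argv[1],float(sys.argv[2])
for n in("scene","top"):cv2.imwrite(f"pics/{n}{t}.png",ctrl.grab_frame(n))
for T in(.1,.05,0):
    q=fit(lambda p:pose(scale(.0602,T),*p[:3]),[.592,.3396,-.015],dts(t));print("S",T,q.x.round(4),round(q.fun,3))
E
python3 lk.py 5 .05
```

```text
t 8.5 pos [0.4455 0.2824 0.0142] yaw -0.0414 F [-6.37  0.18  3.76] w -0.0001
S 0.1 [ 0.5955  0.3425 -0.0158] 1.395
S 0.05 [ 0.5936  0.3405 -0.0191] 0.933
S 0 [ 0.5915  0.3384 -0.0185] 1.19
```

The scale is rising (tilt about 0.05) and has barely shifted. I'll push the remaining 25 mm or so.

carry_out(commands=[1,-3,0,0,0,1,-6,0,0,0,1,-9,0,0,0,1,-12,0,0,0,1,-15,0,0,0,1,-18,0,0,0,1,-20,0,0,0,1,-22,0,0,0,1,-24,0,0,0,1,-24,0,0,0])

```text
clock: 9.6
position: [0.4653, 0.2813, 0.0142]
tool_rot: [0.02, 1.0, -0.001, -0.004]
contact_force: [-13.5, 0.4, 11.8]
width: 0.0004
grasp_force: 6.9
```

```bash
python3 go.py; python3 lk.py 6 .05
```

```text
t 9.6 pos [0.4653 0.2813 0.0142] yaw -0.0393 F [-13.52   0.4   11.82] w 0.0004
S 0.1 [ 0.5952  0.3435 -0.0195] 2.007
S 0.05 [ 0.5946  0.3417 -0.0157] 1.615
S 0 [ 0.5923  0.3398 -0.0189] 1.598
```

The force rose to 13.5 N, so the block has probably met the housing. I'll back off straight and look.

carry_out(commands=[1,3,0,0,0,1,8,0,0,0,1,18,0,0,0,1,30,0,0,0,1,50,0,0,0,1,70,0,-10,0,1,90,20,-30,0,1,100,50,-60,0,1,100,80,-70,0,1,100,100,-70,0])

```text
clock: 10.7
position: [0.3752, 0.3897, 0.0864]
tool_rot: [0.02, 1.0, 0.003, 0.001]
contact_force: [0.5, 0.2, -0.4]
width: 0.0001
grasp_force: 0.0
```

```bash
python3 lk.py 7 0; python3 - <<'E'
from fit import *
d=dts(7);f=lambda p:pose(scale(.0602,p[3]),*p[:3])
q=fit(f,[.592,.34,-.015,.02],d);print("S+tilt",q.x.round(4),round(q.fun,3))
# butt block + flat only (visible part)
P=shim(.009);P=P[P[:,0]<-.01]
for n in(("top",),("scene","top")):
    r=fit(lambda p:pose(P,*p),[.527,.284,-.045],dts(7,n));print(n,r.x.round(4),round(r.fun,3))
    foot=pose(tiltP(np.array([[-.065,-.065,0]]),q.x[3]),*q.x[:3])[0]
    print("foot",foot.round(4),"in shim",R.from_euler('z',-r.x[2]).apply(foot-[r.x[0],r.x[1],0]).round(4))
over(7,[(pose(P,*r.x),(0,255,255)),(f(q.x),(0,0,255))],"pics/ov7.png",((140,250,200,310),(140,260,180,305)))
E
```

```text
S 0.1 [ 0.5965  0.3435 -0.0184] 1.155
S 0.05 [ 0.5944  0.3417 -0.0159] 0.653
S 0 [ 0.5917  0.3398 -0.0182] 0.706
S+tilt [ 0.5934  0.341  -0.0189  0.0269] 0.545
('top',) [0.5236 0.2895 0.0907] 0.346
foot [ 0.5273  0.2772 -0.0025] in shim [ 0.0025 -0.0126 -0.0025]
('scene', 'top') [0.5226 0.2835 0.0473] 1.697
foot [ 0.5273  0.2772 -0.0025] in shim [ 0.0044 -0.0065 -0.0025]
```

View pics/ov7.png

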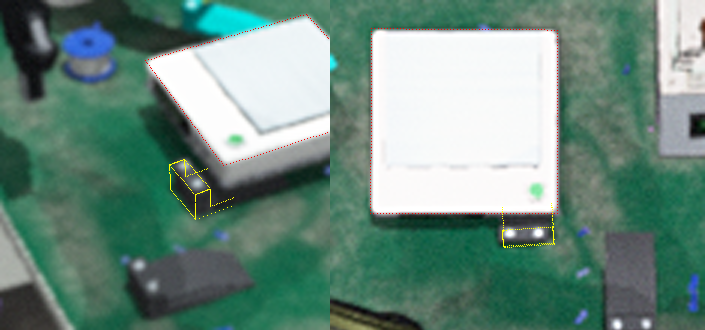

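```bash
python3 - <<'E'
from fit import *
for t in(0,3,7):
  for ns in(("top",),("scene",),("scene","top")):
    f=lambda p:pose(scale(p[4],p[3]),*p[:3])if len(p)>4 else pose(scale(.0602,p[3]),*p[:3])
    a=fit(f,[.592,.34,-.015,.05 if t==7 else .08],dts(t,ns));print(t,ns,a.x.round(4),round(a.fun,3))
i0,i7=[cv2.imread(f"pics/scene{k}.png") for k in(0,7)]
E
python3 go.py
```

```text
0 ('top',) [ 0.5909  0.3383 -0.0187  0.0677] 0.205
0 ('scene',) [ 0.5926  0.3406 -0.0223  0.1186] 0.257
0 ('scene', 'top') [ 0.5928  0.3403 -0.0168  0.1174] 0.481
3 ('top',) [ 0.5919  0.34   -0.0124  0.0997] 0.228
3 ('scene',) [ 0.5927  0.3406 -0.0225  0.1156] 0.251
3 ('scene', 'top') [ 0.5926  0.3406 -0.0148  0.1148] 0.489
7 ('top',) [ 0.5933  0.3412 -0.0151  0.0345] 0.211
7 ('scene',) [ 0.5938  0.341  -0.026   0.0297] 0.324
7 ('scene', 'top') [ 0.5934  0.3409 -0.0192  0.0262] 0.545
t 10.8 pos [0.3748 0.3903 0.0851] yaw -0.0384 F [ 0.09 -1.5  -0.29] w 0.0001
```

Once the fit's bias (about +0.015) is removed, the tilt is about 0.012, so the foot is right around the flat's beginning (x about 0 to +5 mm). I'll push about 8 mm further, commanding a slight rise to cancel the down-force.

```bash
python3 go.py .41,.285,.05,-.04 .41,.285,.014,-.04 .46,.282,.014,-.04 .48,.281,.014,-.04
```

```text
t 10.8 pos [0.3748 0.3903 0.0851] yaw -0.0384 F [ 0.09 -1.5  -0.29] w 0.0001
.41,.285,.05,-.04 -> [ -39.1 -104.1   34.5] turn 0.09
.41,.285,.014,-.04 -> [ -39.1 -104.3   70.5] turn 0.09
.46,.282,.014,-.04 -> [ -89.2 -105.4   70.6] turn 0.09
.48,.281,.014,-.04 -> [-109.2 -105.6   70.6] turn 0.09
```

carry_out(commands=[1,0,-30,5,0,1,-5,-65,10,0,1,-15,-95,20,0,1,-30,-104,35,0,1,-39,-104,55,0,1,-45,-104,68,0,1,-60,-105,70,0,1,-78,-105,70,0,1,-86,-105,70,0,1,-88,-105,70,0])

```text
clock: 11.8
position: [0.4595, 0.2767, 0.0142]
tool_rot: [0.022, 1.0, 0.0, 0.0]
contact_force: [0.4, 0.1, 0.0]
width: 0.0001
grasp_force: 0.0
```

```bash
python3 go.py .476,.281,.014,-.04
```

```text
t 11.8 pos [0.4595 0.2767 0.0142] yaw -0.0435 F [0.37 0.14 0.04] w 0.0001
.476,.281,.014,-.04 -> [-16.3   5.1   0.2] turn -0.2
```

carry_out(commands=[1,-3,2,0,0,1,-6,2,-1,0,1,-8,2,-2,0,1,-10,2,-3,0,1,-12,2,-4,0,1,-14,2,-5,0,1,-16,2,-5,0,1,-17,2,-5,0,1,-17,2,-5,0,1,-17,2,-5,0])

```text
clock: 12.8
position: [0.4712, 0.276, 0.0179]
tool_rot: [0.021, 1.0, -0.003, -0.004]
contact_force: [-6.2, -1.2, -4.8]
width: 0.0
grasp_force: 3.3
```

```bash
python3 go.py; python3 lk.py 8 0
```

```text
t 12.8 pos [0.4712 0.276  0.0179] yaw -0.0411 F [-6.22 -1.19 -4.82] w 0.0
S 0.1 [0.5984 0.3415 0.0233] 2.105
S 0.05 [0.5971 0.3394 0.0214] 1.724
S 0 [0.5954 0.3374 0.0252] 1.639
```

The scale now seems to yaw slightly with the push, so I'll stop, back off and measure.

carry_out(commands=[1,2,0,3,0,1,6,0,3,0,1,15,0,3,0,1,30,0,3,0,1,50,0,0,0,1,70,0,-10,0,1,90,20,-30,0,1,100,50,-60,0,1,100,80,-70,0,1,100,100,-70,0])

```text
clock: 13.9
position: [0.3806, 0.387, 0.092]
tool_rot: [0.02, 1.0, 0.003, 0.002]
contact_force: [0.3, -0.4, 0.2]
width: -0.0001
grasp_force: 0.0
```

```bash
python3 lk.py 9 0; python3 - <<'E'
from fit import *
for ns in(("top",),("scene",),("scene","top")):
    f=lambda p:pose(scale(.0602,p[3]),*p[:3])
    q=fit(f,[.595,.338,.02,.03],dts(9,ns));print(ns,q.x.round(4),round(q.fun,3))
foot=pose(tiltP(np.array([[-.065,-.065,0]]),q.x[3]),*q.x[:3])[0];print("foot",foot.round(4))
# bolts: bright blobs in top view near the butt, images 3,7,9
for t in(3,7,9):
    g=cv2.cvtColor(cv2.imread(f"pics/top{t}.png"),cv2.COLOR_BGR2GRAY)
    y0=222 if t>3 else 234
    m=g[y0:246,230:256].astype(float);m=np.clip(m-140,0,None)
    xs=np.arange(230,256);w=m.sum(0);o=[]
    n,l,s,c=cv2.connectedComponentsWithStats((m>0).astype(np.uint8))
    for k in range(1,n):
        yy,xx=np.where(l==k);ww=m[yy,xx];o.append((np.average(xx,weights=ww)+230,np.average(yy,weights=ww)+y0,len(yy)))
    print(t,np.round(o,2).tolist(),p2w("top",[v[:2] for v in o],.03)[:,:2].round(4).tolist())
E
python3 go.py
```

```text
S 0.1 [0.5989 0.3413 0.0239] 1.185
S 0.05 [0.5969 0.3393 0.0236] 0.664
S 0 [0.5948 0.3373 0.0241] 0.724
('top',) [0.5949 0.3373 0.0249 0.0018] 0.195
('scene',) [0.5965 0.3383 0.008  0.0261] 0.323
('scene', 'top') [0.596  0.3382 0.0205 0.0253] 0.551
foot [ 0.5323  0.2719 -0.0023]
3 [[238.88, 240.95, 10.0], [248.1, 241.05, 9.0]] [[0.4136, 0.3023], [0.4127, 0.275]]
t 14.0 pos [0.3802 0.3876 0.0906] yaw -0.0385 F [ 0.03 -0.11  0.04] w -0.0002Traceback (most recent call last):
  File "<stdin>", line 15, in <module>
  File "h.py", line 11, in p2w
    uv=np.atleast_2d(np.array(uv,float));d=(uv-K[:2,2])@np.linalg.inv(K[:2,:2]).T;s=d.copy()
                                            ~~^~~~~~~~
ValueError: operands could not be broadcast together with shapes (1,0) (2,)
```

```bash
python3 - <<'E'
from fit import *
for t,y0,y1 in((3,234,246),(7,213,224),(9,213,224)):
    g=cv2.cvtColor(cv2.imread(f"pics/top{t}.png"),cv2.COLOR_BGR2GRAY)
    m=np.clip(g[y0:y1,230:262].astype(float)-140,0,None)
    n,l,s,c=cv2.connectedComponentsWithStats((m>0).astype(np.uint8));o=[]
    for k in range(1,n):
        yy,xx=np.where(l==k);ww=m[yy,xx];o.append((np.average(xx,weights=ww)+230,np.average(yy,weights=ww)+y0,len(yy)))
    if o: W=p2w("top",[v[:2] for v in o],.03)[:,:2];print(t,np.round(o,1).tolist(),W.round(4).tolist())
    else: print(t,g[y0:y1,235:260])
E
```

```text
3 [[238.9, 241.0, 10.0], [248.1, 241.1, 9.0]] [[0.4136, 0.3023], [0.4127, 0.275]]
7 [[239.4, 217.2, 11.0], [249.0, 217.1, 11.0]] [[0.484, 0.2996], [0.4838, 0.2712]]
9 [[240.4, 215.0, 11.0], [250.0, 215.1, 9.0]] [[0.4904, 0.2967], [0.4896, 0.2682]]
```

```bash
python3 - <<'E'
from fit import *
for t in(0,3,4,5,7,8,9):
    i=cv2.imread(f"pics/scene{t}.png")
    # arm hides part in some pictures: use the robust scene fit only
    f=lambda p:pose(scale(.0602,p[3]),*p[:3])
    q=fit(f,[.594,.34,0,.05],dts(t,("scene",)));
    P=pose(tiltP(np.array([[-.09,-.09,.0602],[-.09,.09,.0602],[.09,-.09,.0602]]),q.x[3]),*q.x[:3])
    print(t,q.x.round(4),round(q.fun,3),w2p("scene",P).round(1).tolist())
E
python3 go.py .41,.279,.014,-.04 .46,.277,.014,-.04 .48,.276,.014,-.04
```

```text
0 [ 0.5927  0.3406 -0.022   0.1189] 0.257 [[273.3, 199.4], [247.2, 160.9], [330.8, 177.7]]
3 [ 0.5927  0.3406 -0.0232  0.1163] 0.251 [[273.3, 199.3], [247.2, 160.8], [330.8, 177.7]]
4 [ 0.5929  0.3404 -0.0263  0.1046] 0.312 [[273.2, 198.7], [247.4, 160.6], [330.9, 177.7]]
5 [ 0.5941  0.3403 -0.0394  0.0386] 0.583 [[273.5, 195.2], [248.6, 159.4], [331.5, 177.0]]
7 [ 0.5938  0.341  -0.0242  0.0292] 0.325 [[274.0, 194.8], [248.2, 159.6], [331.5, 176.4]]
8 [0.5987 0.338  0.0006 0.0187] 0.895 [[277.3, 194.6], [249.8, 160.1], [333.9, 175.8]]
9 [0.5965 0.3383 0.0079 0.0263] 0.323 [[276.8, 195.2], [248.9, 160.5], [333.2, 175.8]]
t 14.0 pos [0.3802 0.3876 0.0906] yaw -0.0385 F [ 0.03 -0.11  0.04] w -0.0002
.41,.279,.014,-.04 -> [ -33.8 -107.9   76. ] turn 0.09
.46,.277,.014,-.04 -> [ -83.8 -108.    76.1] turn 0.09
.48,.276,.014,-.04 -> [-103.9 -108.2   76.1] turn 0.09
```

Three measures agree. The tilt has dropped by about 0.092 of the initial 0.1. The foot sits about 0 to +4 mm along the shim and about 10 mm off its middle line, so it is on the flat top. It has moved about 7 mm in all, and the arm is clear. I'll hand it in.

```bash
python3 -c "
from plant import ctrl
print(ctrl.sign_off())"
```

```text
the job is handed in; nothing more can be done
None
```

I pushed the thin shim under the short foot and handed the job in; by camera estimate the foot rests on the flat top and the scale is level to about 0.01 rad, though the second push shifted the foot about 7 mm (limit 30 mm) and turned the scale slightly, and no verdict was returned.

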